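# Scrape the carrot sticks from under the rack into the tray

## Task

Take the scraper by its slanting handle and use it to scrape all five carrot sticks off the front edge of the prep board, including those under the rack, so that they drop into the white tray below. Do not handle the sticks with the fingers, do not bump the rack, and leave the jam jar, pepper mill and tin where they stand. Then stand the scraper back on the blue mat, upright on its foot, and let go.

Things in the scene. Friction and masses are not known exactly. Their poses are not given: they have to be found in the camera images.
- board: Fixed light-wood prep board on runners. Origin on the worktop; x points away from the robot (within 0.25 rad of world x), y left, z up. Its flat top is 55 mm above the origin, from x = -90 mm (open front edge, no lip) to the back lip's inner face at +138 mm, and y = -131 to +131 mm between side lips; lips are 12 mm thick and 12 mm above the top.
- tray (a point): Centre of the inner floor of the white catch tray with blue front rim, part of the board, axes as the board's. Inside 127 mm (x) by 268 mm (y), walls 27 mm high, lower than the board top. It is 142.5 mm in front of the board's origin, 4 mm above the worktop; its back 15 mm lies under the board's front edge.
- edge (a point): Middle of the board's open front edge, at the height of the board top, axes as the board's.
- rack: Fixed dark-wood rack over the board's back, with glass, jars and candle on it; axes as the board's. Origin on the worktop below its shelf's front edge, 30 to 36 mm behind the board's origin. Shelf x = 0 to 125, y = -200 to 200 mm, underside 330 mm up. Posts (radius 6 mm) at x = 12 and 113, y = -185 and 185 mm; rod along y at x = 113 mm, 120 mm up.
- mat: Fixed blue mat, 100 mm (x) by 190 mm (y), 4 mm thick, on the worktop to the left of the board. Origin under its centre; the scraper starts standing on it.
- scraper: Loose wooden scraper, 0.2 to 0.33 kg, standing on its foot; origin at the foot's centre, -x roughly towards the robot. Block 36 (x) x 130 (y) x 40 mm high; its -x face (steel strip) scrapes. A flat-sided straight handle, 118 mm long, 24 mm wide in y, 26 mm thick, rises from 36 mm above the foot's centre, leaning 35 degrees from vertical towards -x.
- scraper_grip (a point): Point on the handle's middle line 80 mm along it from its root: (-46, 0, +101.5) mm in the scraper's frame. Axes as the scraper's.
- carrot_1: Loose orange carrot stick, 15 x 66 x 15 mm, long along its y axis, 20 g, origin at the centre of its underside; starts flat on the board.
- carrot_2: Loose orange carrot stick, 15 x 66 x 15 mm, long along its y axis, 20 g, origin at the centre of its underside; starts flat on the board.
- carrot_3: Loose orange carrot stick, 15 x 66 x 15 mm, long along its y axis, 20 g, origin at the centre of its underside; starts flat on the board.
- carrot_4: Loose orange carrot stick, 15 x 66 x 15 mm, long along its y axis, 20 g, origin at the centre of its underside; starts flat on the board.
- carrot_5: Loose orange carrot stick, 15 x 66 x 15 mm, long along its y axis, 20 g, origin at the centre of its underside; starts flat on the board.
- pepper_mill: Loose dark-wood pepper mill, 58 mm across, 150 mm tall, to the right of the board; origin under its centre.
- jam_jar: Loose jam jar with yellow lid, 71 mm across, 110 mm tall, at the back left of the board; origin under its centre.
- tuna_tin: Loose flat tin, 86 mm across, 40 mm tall, at the front right; origin under its centre.
Mind the look-alikes: they are no part of the job. What is shaped like the carrot_3 but black, green or turquoise is not meant.

How it is judged:
On the way, in this order (a step that is already met when the one before it is completed fails the run):
1. the scraper is held, lifted off the mat (height (world z) of scraper above 0.04 m and contact force between the fingers and scraper above 1 N), for 0.2 s.
2. all five carrot sticks lie in the tray while the scraper is held (x of carrot_1 in the frame of tray between -0.07 and 0.07 m and y of carrot_1 in the frame of tray between -0.14 and 0.14 m and z of each of carrot_1, carrot_2, carrot_3, carrot_4, carrot_5 in the frame of tray below 0.048 m and x of carrot_2 in the frame of tray between -0.07 and 0.07 m and y of carrot_2 in the frame of tray between -0.14 and 0.14 m and x of carrot_3 in the frame of tray between -0.07 and 0.07 m and y of carrot_3 in the frame of tray between -0.14 and 0.14 m and x of carrot_4 in the frame of tray between -0.07 and 0.07 m and y of carrot_4 in the frame of tray between -0.14 and 0.14 m and x of carrot_5 in the frame of tray between -0.07 and 0.07 m and y of carrot_5 in the frame of tray between -0.14 and 0.14 m and contact force between the fingers and scraper above 1 N), for 0.2 s.
At the end, for the whole second after the job is handed in: All five carrot sticks lie at rest in the white tray (origin within the tray's outline and no more than 48 mm above its floor); the scraper stands released and still on the blue mat, upright on its foot within 0.12 rad, its foot's centre within 45 mm of the mat's centre (x of carrot_1 in the frame of tray between -0.07 and 0.07 m and y of carrot_1 in the frame of tray between -0.14 and 0.14 m and z of each of carrot_1, carrot_2, carrot_3, carrot_4, carrot_5 in the frame of tray below 0.048 m and x of carrot_2 in the frame of tray between -0.07 and 0.07 m and y of carrot_2 in the frame of tray between -0.14 and 0.14 m and x of carrot_3 in the frame of tray between -0.07 and 0.07 m and y of carrot_3 in the frame of tray between -0.14 and 0.14 m and x of carrot_4 in the frame of tray between -0.07 and 0.07 m and y of carrot_4 in the frame of tray between -0.14 and 0.14 m and x of carrot_5 in the frame of tray between -0.07 and 0.07 m and y of carrot_5 in the frame of tray between -0.14 and 0.14 m and horizontal distance between scraper and mat below 0.045 m and angle between scraper's own z axis and vertical below 0.12 rad and height (world z) of scraper below 0.012 m and linear speed of scraper below 0.02 m/s and contact force between the fingers and scraper below 0.5 N and linear speed of each of carrot_1, carrot_2, carrot_3, carrot_4, carrot_5 below 0.03 m/s); the robot touches nothing.
It fails at once if the fingers touch a carrot stick (contact force between the fingers and carrot_1 above 0.5 N or contact force between the fingers and carrot_2 above 0.5 N or contact force between the fingers and carrot_3 above 0.5 N or contact force between the fingers and carrot_4 above 0.5 N or contact force between the fingers and carrot_5 above 0.5 N).
It fails at once if the rack is bumped by the arm, the fingers or the scraper (over 3 N) (contact force between any of the arm, the fingers, scraper and rack above 3 N).
It fails at once if the jam jar, pepper mill or tin is shifted by more than 20 mm or tipped (distance of any of pepper_mill, jam_jar, tuna_tin from where it was at the start of the episode above 0.02 m or angle between any of pepper_mill, jam_jar, tuna_tin's own z axis and vertical above 0.3 rad).
It also fails if it takes over 56 s, if anything falls off the work surface, if the arm or the gripper's body presses on something with over 40 N, if the wrist force passes 120 N, or if a joint passes its speed limit or range.

## Robot

A 6-joint arm with a two-finger parallel gripper is mounted at the origin on the work surface; the furniture and walls round the work are solid. World frame = base frame: x ahead of the robot, y to its left, z up, the work surface at z = 0. Lengths are in m, angles in rad, forces in N, time in s.
With the tool pointing down it reaches from about 0.4 to 0.825 m from the base axis. Payload 7 kg.
Tool frame: the origin (TCP) lies at the very end of the fingers, on their centre line; the grasp point (between the pads) lies 19 mm behind it; z points along the fingers, y is the line along which they close (so a half turn about z gives the same grasp; the last joint's range is limited). The gripper opens to 88 mm and grips with 3 to 60 N. Pads are 19 mm wide; open, the fingers measure 130 mm over their backs; the gripper's body (78 mm by 193 mm) begins 47 mm behind the grasp point.
Start: joints at [1.544, 0.359, 0.012, 0, -1.224, -0.288], TCP at [0.209, 0.642, 0.227] pointing down, gripper open.
Joint ranges: [-3.07, 3.07], [-1.43, 2.12], [-1.02, 1.25], [-3.03, 1.67], [-3.05, -0], [-3.03, 3.03]. Speed limits (rad/s): [2.39, 2.39, 3.01, 3.14, 3.14, 3.14].

## Interface

Orientations are given as [roll, pitch, yaw] about the fixed x, y, z axes, in that order (R = Rz(yaw) Ry(pitch) Rx(roll)).
In Python, from station import arm, grab_frame gives the robot as it stands.
- The arm moves only by the tool jog_arm, never from a script. Its argument "deltas" is a list that holds one entry, the list of rows, each a list of 4 numbers: the shift along the tool's x, y, z in units of 60 mm (1.0 is 60 mm), then the turn about the tool's z in units of 5 degrees (1.0 is 5 degrees). A call has 1 to 8 rows; each row is the pose to reach, as a shift and turn from the pose commanded when the call began, along the tool's axes at that moment; what a row does not reach only later rows make up. A row lasts 1/8 s, in which the tool goes at most 62.5 mm and 10.7 degrees, less where a joint would pass 70% of its speed; a pose out of reach is approached as far as the arm can. A call with a gripper value outside its range is refused whole. "grip" is the finger opening in mm, from 0 to 87.6, set as the call begins (left out, the last holds). The fingers move at their own pace and stop on an object; "squeeze" is the grip in N (left out, the last holds). Time passes only in rows, so rows that repeat a pose let the fingers close. It gives the time, the measured TCP pose, the force, the opening and the grip force at its end, in the units of the state.
- arm.get_state(): the state, without advancing time (a new reading comes with each control period).
- grab_frame(name): name is "scene" or "side" or "wrist"; returns a dict with "img" (420x560x3 uint8, red, green, blue), "vfov" (degrees; the focal length in pixels is half the picture's height over the tangent of half this angle, whatever the lens; pixels are square), "cx", "cy" (the principal point, pixels), "xyz" and "rotation" of the camera in the world. Camera axes: x right, y down, z forward; pixel columns grow to the right and rows downward; lengths in m; the calibration is good to about 2 mm. A picture is of the moment at which its call begins. There is no depth.
- arm.job_done(): hands the job in; it is judged then, once.
The state is a dict: "t": time; "q": joint angles; "qd": joint speeds; "joint_efforts": joint torques, N m; "eef_pos": TCP position; "ee_rot": TCP orientation; "force": force on the tool from outside, world axes, zero at the start; "moment": the same for the moment, N m; "width": finger opening in m; "gripper_force": force on a finger pad.
Only numpy, scipy, OpenCV 4.12 (cv2) and the standard library are available. Lean on these libraries where they do the work, as an engineer would, in place of code of your own. Each camera call takes 0.05 s, during which the arm holds its last target. There are 200 camera calls.

## Working session

There is one attempt and no reset: what is moved stays moved. The work goes in short steps, Python scripts to look and compute and a tool call to move; the robot and the scene stay as the last step left them, time stands still between calls to the robot, and variables do not carry over. Pictures are saved under pics/ and viewed, at most 10 in all, crops included, and the job is handed in when it is done.

Besides the shell and the picture viewer there is one more tool, called after "Call:" as a command line: name --argument value ..., lists and objects as JSON in quotes. jog_arm: Moves the arm, as the interface text tells. Its arguments: {"type":"object","properties":{"deltas":{"type":"array"},"grip":{"type":"number"},"squeeze":{"type":"number"}},"required":["deltas"]}

```bash
mkdir -p pics; cat > h.py <<'E'
import numpy as np, cv2, json
from station import arm, grab_frame
def snap(n,tag):
    f=grab_frame(n); cv2.imwrite(f'pics/{tag}.png',f['img'][:,:,::-1])
    np.savez(f'pics/{tag}.npz',**{k:np.array(v) for k,v in f.items()}); return f
def load(tag): return dict(np.load(f'pics/{tag}.npz'))
def K(f):
    h=f['img'].shape[0]; return h/2/np.tan(np.radians(float(f['vfov']))/2)
def R(f):
    r=np.array(f['rotation']); 
    if r.shape==(3,3): return r
    from scipy.spatial.transform import Rotation as Ro
    return Ro.from_euler('xyz',r).as_matrix()
def onz(f,u,v,z):
    d=R(f)@np.array([(u-f['cx'])/K(f),(v-f['cy'])/K(f),1]); p=np.array(f['xyz']); return p+d*(z-p[2])/d[2]
def proj(f,P):
    c=(np.atleast_2d(P)-f['xyz'])@R(f); return c[:,:2]/c[:,2:]*K(f)+[f['cx'],f['cy']]
E
python3 - <<'E'
from h import *
ims=[]
for n in ['scene','side','wrist']:
    f=snap(n,n+'0'); print(n,f['vfov'],f['cx'],f['cy'],f['xyz'],np.array(f['rotation']).tolist()); 
    
s=arm.get_state(); print(s['t'],s['eef_pos'],s['ee_rot'],s['width'])
for n in ['scene','side']:
    cv2.imwrite(f'pics/{n}0b.png',cv2.resize(cv2.imread(f'pics/{n}0.png'),(800,600),interpolation=cv2.INTER_CUBIC))
E
```

```text
scene 54.2044218432745 281.2089576663294 209.96417597966374 [ 0.00176853 -0.33186044  1.12617843] [-2.6016451983670543, -0.014852170854632973, -1.0357870636687276]
side 48.876001966003734 273.8041042379298 214.10929325877615 [0.5613474  1.06089189 0.63982185] [-2.0344244885791727, -0.02471977911912515, 3.1321129055073107]
wrist 67.46295944354289 280.5498845554191 210.36960892357823 [0.28072567 0.618533   0.38306764] [2.857166650985405, -0.0009658947996800116, -1.886246451002918]
0.15 [0.20890181 0.64147219 0.22587577] [ 3.14035398e+00 -1.18797289e-04 -3.14893063e-01] 0.08721213748637623
```

View pics/scene0b.png

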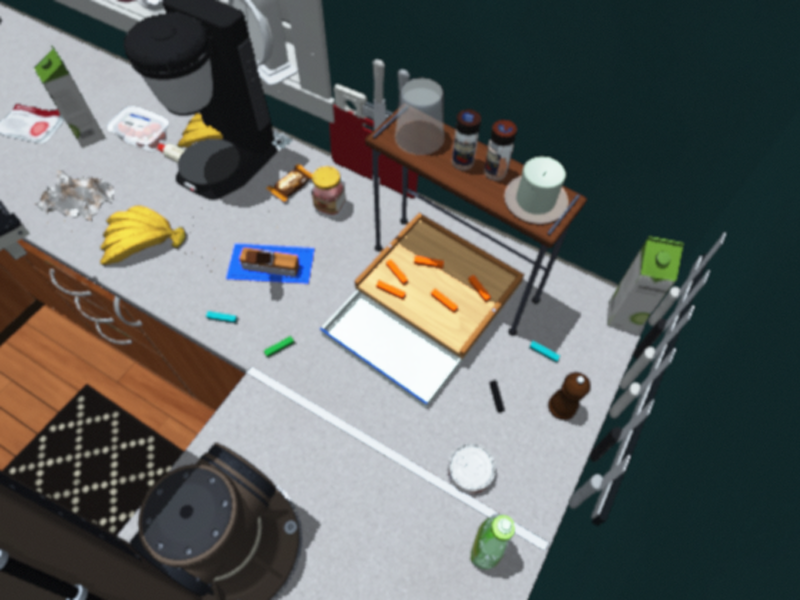

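View pics/side0b.png

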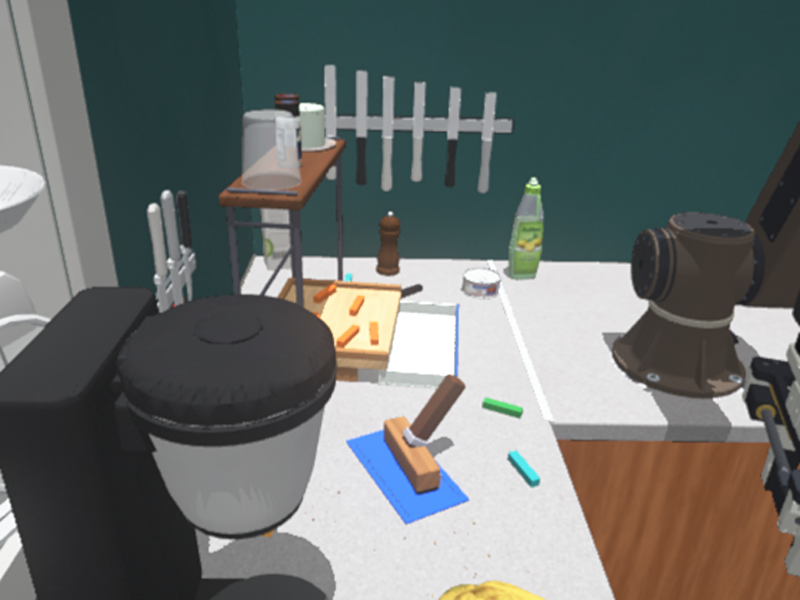

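View pics/wrist0.png

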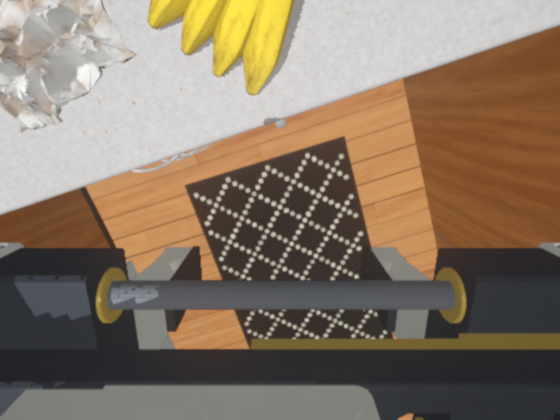

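The five orange sticks are on the board, at (391,290), (397,271), (428,261), (444,299) and (480,287) in the 800-px scene picture. The look-alikes are turquoise at (222,317) and (545,352), green at (280,346) and black at (497,396). They lie on the worktop and have the wrong colour, so they are not meant. The scraper stands on the blue mat at about (270,262). I'll confirm this in enlarged crops.

```bash
python3 - <<'E'
import cv2, numpy as np
a=cv2.imread('pics/scene0.png')
cv2.imwrite('pics/c1.png',cv2.resize(a[145:285,222:372],None,fx=4.2,fy=4.2,interpolation=cv2.INTER_CUBIC))
b=cv2.resize(a[160:210,150:230],None,fx=8,fy=8,interpolation=cv2.INTER_CUBIC)[:, :400*2]
cv2.imwrite('pics/c2.png',b)
E
```

```text
(no output)
```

View pics/c1.png

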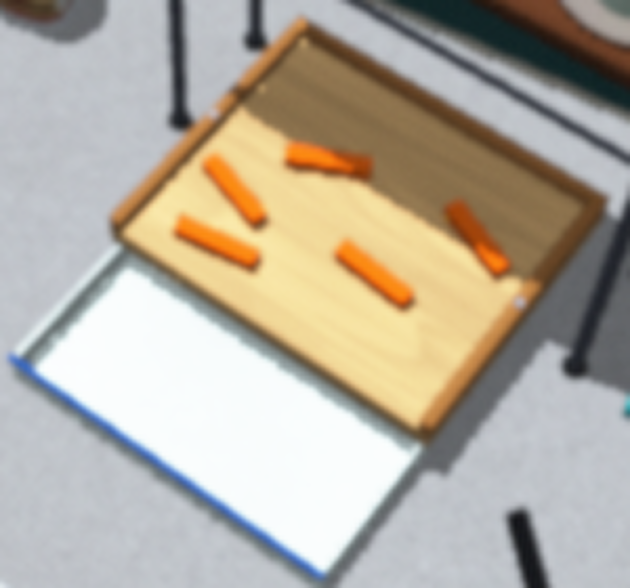

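View pics/c2.png

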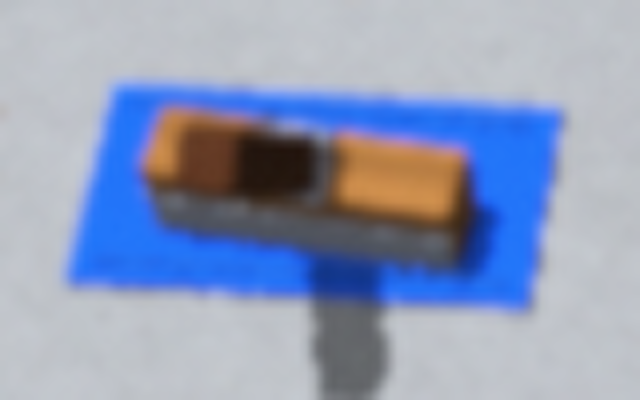

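The crops confirm it: five orange sticks on the board, two of them reaching into the rack's shade. The scraper's steel face looks down in the picture, with the handle leaning up over the block. Next I'll fit the poses.

```bash
cat > fit.py <<'E'
from h import *
from scipy.optimize import least_squares
f=load('scene0')
def cr(p,o,s): return (np.array(p,float)+.5)/s-.5+np.array(o)
def fitpose(P,uv,x0):
    P=np.array(P,float)
    def w(x):
        c,s=np.cos(x[2]),np.sin(x[2]); return np.c_[x[0]+c*P[:,0]-s*P[:,1],x[1]+s*P[:,0]+c*P[:,1],P[:,2]]
    r=least_squares(lambda x:(proj(f,w(x))-uv).ravel(),x0,x_scale=[.1,.1,.1]); return r.x,(proj(f,w(r.x))-uv).round(1)
b,e=fitpose([[-.090,.143,.067],[.150,.143,.067],[.150,-.143,.067],[-.09,-.143,.067]],
  cr([[115,218],[303,18],[608,200],[428,428]],(222,145),4.2),[.6,0,0])
print('board',b.round(4),e.tolist())
m,e=fitpose([[.05,.095,.004],[.05,-.095,.004],[-.05,-.095,.004],[-.05,.095,.004]],cr([[115,86],[562,110],[530,309],[70,285]],(150,160),8),[.6,.35,0]); print('mat',m.round(4),e.tolist())
s,e=fitpose([[.018,.065,.044],[.018,-.065,.044],[-.018,.065,.044],[-.018,-.065,.006],[-.018,.065,.006]],cr([[160,107],[468,150],[148,185],[452,270],[158,226]],(150,160),8),[.6,.35,0]); print('scraper',s.round(4),e.tolist())
im=cv2.resize(f['img'],None,fx=4,fy=4,interpolation=cv2.INTER_CUBIC); hsv=cv2.cvtColor(im,cv2.COLOR_RGB2HSV)
mk=cv2.inRange(hsv,(6,215,140),(14,255,255)); mk[:145*4]=0;mk[285*4:]=0;mk[:,:222*4]=0;mk[:,372*4:]=0
c,s2=np.cos(b[2]),np.sin(b[2])
for k in cv2.findContours(mk,cv2.RETR_EXTERNAL,cv2.CHAIN_APPROX_NONE)[0]:
    if cv2.contourArea(k)<300: continue
    g=np.array([onz(f,*((p+.5)/4-.5),.063)[:2] for p in k[:,0]]).astype(float)-b[:2]
    g=g@np.array([[c,-s2],[s2,c]])
    r=cv2.minAreaRect((g*1000).astype(np.float32)); print('stick',cv2.boxPoints(r).round().tolist(),np.round(r[0]), np.round(r[1]))
E
python3 fit.py
```

```text
board [ 0.6178 -0.0591 -0.1156] [[-1.9, -0.5], [-0.2, -1.0], [1.3, -0.1], [0.7, 1.0]]
mat [0.5182 0.3068 0.4827] [[-0.0, -0.0], [0.3, -0.1], [0.3, 0.1], [-0.6, 0.0]]
scraper [0.5092 0.2988 0.3783] [[0.0, -0.2], [0.7, -0.1], [-1.8, -1.0], [1.6, 0.6], [-0.4, 0.6]]
stick [[-19.0, -8.0], [-18.0, -70.0], [-6.0, -70.0], [-7.0, -8.0]] [-13. -39.] [12. 62.]
stick [[-74.0, 94.0], [-58.0, 35.0], [-47.0, 38.0], [-63.0, 97.0]] [-61.  66.] [11. 61.]
stick [[44.0, -108.0], [56.0, -113.0], [81.0, -54.0], [68.0, -48.0]] [ 62. -81.] [64. 14.]
stick [[30.0, 68.0], [58.0, 15.0], [73.0, 23.0], [45.0, 76.0]] [51. 46.] [17. 60.]
```

```bash
cat >> fit.py <<'E'
print('----')
P=[[.150,.143,.067],[.150,-.143,.067],[-.09,-.143,.067],[-.09,.143,.067],[.138,.131,.055],[-.09,-.131,.055],[-.210,.138,.031],[-.210,-.138,.031]]
uv=[[303,18],[608,200],[428,428],[115,220],[308,42],[420,430],[12,357],[322,580]]
b,e=fitpose(P,cr(uv,(222,145),4.2),[.6,0,0]); print('board',b.round(4),e.tolist())
c,s2=np.cos(b[2]),np.sin(b[2])
mk=cv2.inRange(hsv,(4,190,120),(16,255,255)); mk[:145*4]=0;mk[285*4:]=0;mk[:,:222*4]=0;mk[:,372*4:]=0
for k in cv2.findContours(mk,cv2.RETR_EXTERNAL,cv2.CHAIN_APPROX_NONE)[0]:
    if cv2.contourArea(k)<300: continue
    g=np.array([onz(f,*((p+.5)/4-.5),.063)[:2] for p in k[:,0]]).astype(float)-b[:2]
    g=g@np.array([[c,-s2],[s2,c]])
    r=cv2.minAreaRect((g*1000).astype(np.float32)); print('stick',cv2.boxPoints(r).round().tolist(),np.round(r[0]), np.round(r[1]))
# scraper/mat overlay, using side view too
fs=load('side0')
def box(x,z0,z1,hx,hy):
    c,s=np.cos(x[2]),np.sin(x[2]); L=np.array([[i*hx,j*hy] for i,j in [(1,1),(1,-1),(-1,-1),(-1,1)]])
    W=L@np.array([[c,s],[-s,c]])+x[:2]; return np.r_[np.c_[W,[z0]*4],np.c_[W,[z1]*4]]
def draw(ff,im,o,k,B,col):
    q=((proj(ff,B)-o+.5)*k).round().astype(int)
    for i in range(4):
        for a,d in [(i,(i+1)%4),(4+i,4+(i+1)%4),(i,4+i)]: cv2.line(im,tuple(map(int,q[a])),tuple(map(int,q[d])),col,1)
BS=box(s,.004,.044,.018,.065)
cs,ss=np.cos(s[2]),np.sin(s[2])
def hp(l,y): 
    x=-.0-l*np.sin(np.radians(35)); return [s[0]+cs*x-ss*y,s[1]+ss*x+cs*y,.004+.036+l*np.cos(np.radians(35))]
out=[]
for ff,o,w,k in [(f,(150,160),(80,60),6),(fs,(240,260),(90,105),5.5)]:
    im=cv2.resize(ff['img'][o[1]:o[1]+w[1],o[0]:o[0]+w[0],::-1],None,fx=k,fy=k,interpolation=cv2.INTER_CUBIC)
    draw(ff,im,np.array(o),k,BS,(0,255,0))
    for y in (-.012,.012):
        q=((proj(ff,[hp(0,y),hp(.118,y)])-o+.5)*k).round().astype(int); cv2.line(im,tuple(map(int,q[0])),tuple(map(int,q[1])),(0,255,255),1)
    out.append(im)
bo=(222,145); im=cv2.resize(f['img'][145:285,222:372,::-1],None,fx=3,fy=3,interpolation=cv2.INTER_CUBIC)
W=np.array(P);W=np.c_[b[0]+c*W[:,0]-s2*W[:,1],b[1]+s2*W[:,0]+c*W[:,1],W[:,2]]
H=max(i.shape[0] for i in out); can=np.zeros((H,sum(i.shape[1] for i in out),3),np.uint8); x=0
for i in out: can[:i.shape[0],x:x+i.shape[1]]=i; x+=i.shape[1]
print(can.shape); cv2.imwrite('pics/ov.png',can[:600,:]); 
E
python3 fit.py | sed -n '/----/,$p'
```

```text
----
board [ 0.6183 -0.0604 -0.113 ] [[0.0, -0.9], [1.7, -0.2], [1.3, 1.1], [-1.5, -0.8], [-0.6, -0.4], [-0.6, 0.1], [-0.4, 0.3], [-0.1, 0.0]]
stick [[-21.0, -70.0], [-5.0, -71.0], [1.0, -6.0], [-15.0, -4.0]] [-10. -38.] [66. 16.]
stick [[-71.0, 99.0], [-60.0, 35.0], [-45.0, 38.0], [-55.0, 102.0]] [-58.  68.] [16. 65.]
stick [[41.0, -108.0], [57.0, -114.0], [82.0, -51.0], [66.0, -44.0]] [ 61. -79.] [68. 18.]
stick [[-31.0, 56.0], [-16.0, 52.0], [4.0, 116.0], [-10.0, 121.0]] [-13.  86.] [68. 15.]
stick [[28.0, 71.0], [56.0, 14.0], [75.0, 23.0], [47.0, 80.0]] [51. 47.] [21. 63.]
(578, 975, 3)
```

```bash
python3 -c "
import cv2;a=cv2.imread('pics/ov.png');k=min(1,800/a.shape[1]);cv2.imwrite('pics/ov2.png',cv2.resize(a,None,fx=k,fy=k,interpolation=cv2.INTER_AREA))"
```

```text
(no output)
```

View pics/ov2.png

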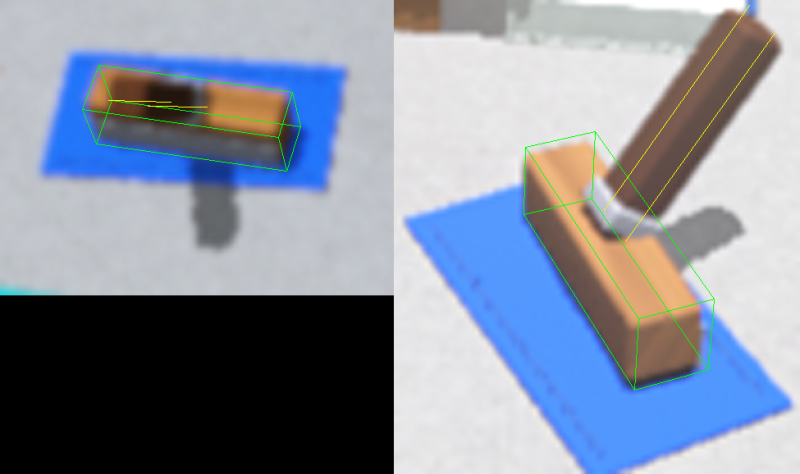

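The overlay shows the scraper fit holds in both views: the rear face and handle line agree to about 1–2 mm. I'll add a helper that turns world goals into jog units, then make the first move to above the handle, with the tool turned so the camera faces the robot.

```bash
cat >> h.py <<'E'
import sys
B=np.array([.6183,-.0604,-.113]); S=np.array([.5092,.2988,.378])
def bw(x,y): c,s=np.cos(B[2]),np.sin(B[2]); return np.array([B[0]+c*x-s*y,B[1]+s*x+c*y])
def to(x,y,z,yaw,cur=None):
    s=arm.get_state(); p,r=(s['eef_pos'],s['ee_rot']) if cur is None else cur
    ps=r[2]; d=np.array([x,y,z])-p
    u=np.array([d[0]*np.cos(ps)+d[1]*np.sin(ps), d[0]*np.sin(ps)-d[1]*np.cos(ps), -d[2]])/.06
    t=-((yaw-ps+np.pi)%(2*np.pi)-np.pi)/np.radians(5)
    print('delta',u.round(2),round(t,2),'q',np.round(s['q'],2))
def foot(x,y,z,yaw,g=.046,h=.1015):
    "TCP goal for scraper foot centre pose given in world"
    c,s_=np.cos(yaw),np.sin(yaw); return x-g*c, y-g*s_, z+h-.019, yaw-np.pi
E
python3 -c "
from h import *
g=foot(S[0],S[1],.004,S[2]); print(g); to(g[0],g[1],.226,g[3])"
```

```text
(np.float64(0.4664473875401623), np.float64(0.28182312962118955), 0.08650000000000001, np.float64(-2.763592653589793))
delta [ 5.94  4.37 -0.  ] 28.06 q [ 1.54  0.36  0.01 -0.   -1.22 -0.29]
```

Call:
jog_arm --deltas '[[[5.93, 4.37, 0, 14], [5.93, 4.37, 0, 14], [5.93, 4.37, 0, 14], [5.93, 4.37, 0, 14], [5.93, 4.37, 0, 20], [5.93, 4.37, 0, 20], [5.93, 4.37, 0, 20], [5.93, 4.37, 0, 20]]]' --grip 80 --squeeze 40

```text
t: 1.15
eef_pos: [0.4676, 0.279, 0.2264]
ee_rot: [3.141, -0.001, -1.825]
force: [-0.3, 0.2, -0.2]
width: 0.0799
gripper_force: 0.0
```

```bash
python3 -c "
from h import *
to(.4664,.2818,.226,-2.7636)"
```

```text
delta [-0.04  0.03  0.01] 10.75 q [ 0.9   0.14 -0.28  0.   -1.15 -1.15]
```

Call:
jog_arm --deltas '[[[0, 0, 0, 2.1], [0, 0, 0, 4.2], [0, 0, 0, 6.3], [0, 0, 0, 8.4], [0, 0, 0, 10.5], [0, 0, 0, 10.75], [0, 0, 0, 10.75]]]'

```text
t: 2.02
eef_pos: [0.4661, 0.2823, 0.2264]
ee_rot: [-3.142, -0.0, -2.75]
force: [-0.4, -0.3, 0.7]
width: 0.0802
gripper_force: 0.0
```

```bash
python3 -c "
from h import *
to(.4664,.2818,.0865,-2.7636)
f=snap('wrist','w1')
c,s=np.cos(S[2]),np.sin(S[2])
im=f['img'][:,:,::-1].copy()
for y in (-.012,.012):
  L=[[S[0]+c*x-s*y,S[1]+s*x+c*y,z] for x,z in [(0,.04),(-.0677,.1367)]]
  q=proj(f,L).round().astype(int); cv2.line(im,tuple(map(int,q[0])),tuple(map(int,q[1])),(0,255,255),1)
g=snap('side','s1')
can=np.zeros((420,800,3),np.uint8); can[:,:400]=im[:,80:480]; can[:,400:]=g['img'][:,140:540,::-1]; cv2.imwrite('pics/m1.png',can)"
```

```text
delta [-0.   -0.01  2.33] 0.16 q [ 0.9   0.15 -0.28 -0.   -1.15 -2.08]
```

View pics/m1.png

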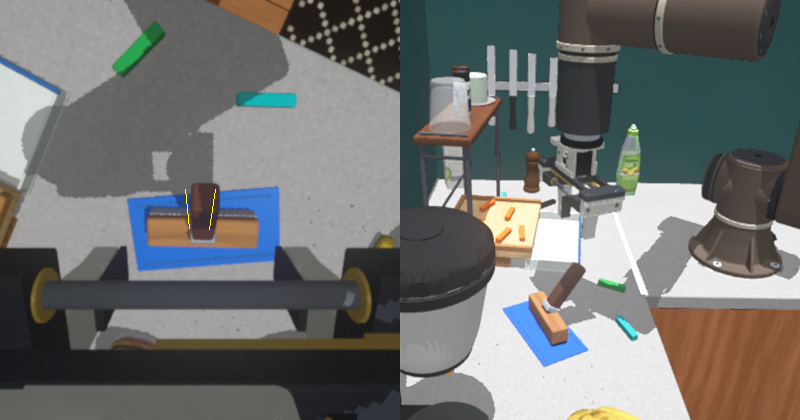

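The green and turquoise look-alikes sit well away from the work. The gripper is aligned with the handle, and the predicted yellow handle lines fall on it. The side view shows a tall wrist column above the gripper that matters for the shelf, so I'll measure it.

```bash
python3 -c "
from h import *
f=load('s1')
for h in (0,.05,.1,.15,.193,.215,.24,.3,.4,.5):
  q=proj(f,[[.4661,.2823,.2264+h]])[0]; d=(np.array([.4661,.2823,.2264+h])-f['xyz'])@R(f); print(h,q.round(0),'mm/px',round(d[2]/K(f)*1000,2), 'in m1:',q[0].round()+400-140)
im=f['img']
a=im[60:260,330:530,::-1]
cv2.imwrite('pics/g1.png',cv2.resize(a,None,fx=3,fy=3,interpolation=cv2.INTER_CUBIC))
"
```

```text
0 [314. 226.] mm/px 1.91 in m1: 574.0
0.05 [316. 202.] mm/px 1.86 in m1: 576.0
0.1 [318. 178.] mm/px 1.81 in m1: 578.0
0.15 [320. 151.] mm/px 1.77 in m1: 580.0
0.193 [322. 127.] mm/px 1.72 in m1: 582.0
0.215 [323. 115.] mm/px 1.7 in m1: 583.0
0.24 [324. 100.] mm/px 1.68 in m1: 584.0
0.3 [326.  63.] mm/px 1.62 in m1: 586.0
0.4 [331.  -6.] mm/px 1.52 in m1: 591.0
0.5 [337. -83.] mm/px 1.43 in m1: 597.0
```

View pics/g1.png

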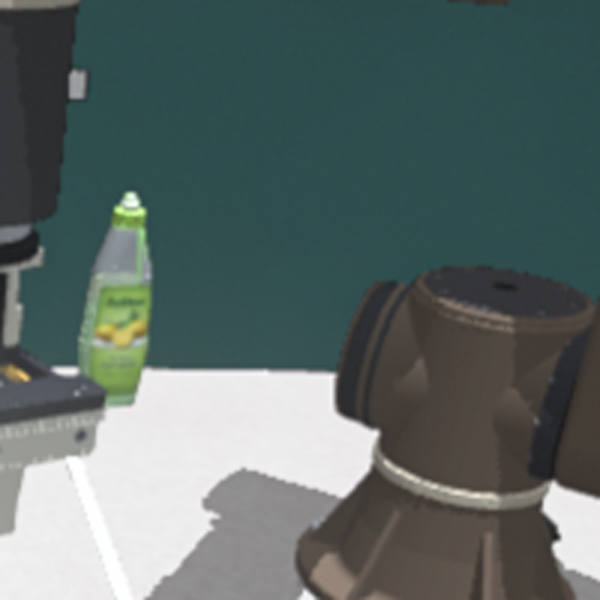

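The column above about TCP+0.19 m has a radius of roughly 45–52 mm, so it cannot go under the shelf. My plan:
- Grip near the handle's end and tip the scraper about its front edge on the mat, under a loose grip, to about 43° of lean.
- Then clamp hard. The blade then reaches about 115 mm beyond the tool axis, so the column stays in front of the rack.

```bash
python3 -c "
from h import *
g=foot(S[0],S[1],.004,S[2],.0608,.1228); print(g); to(*g)
f=load('scene0')
for z in (.33,.345,.36):
  for u,v in ((257.6,98),(386.4,166)):
    d=onz(f,u,v,z)[:2]-B[:2]; c,s=np.cos(B[2]),np.sin(B[2]); print(z,np.round([c*d[0]+s*d[1],-s*d[0]+c*d[1]],4))
"
```

```text
(np.float64(0.4526921991835189), np.float64(0.27636100610800707), 0.10779999999999999, np.float64(-2.763592653589793))
delta [ 0.24 -0.01  1.98] 0.15 q [ 0.9   0.15 -0.28 -0.   -1.15 -2.08]
0.33 [0.0479 0.2028]
0.33 [ 0.061  -0.1878]
0.345 [0.036  0.1925]
0.345 [ 0.0489 -0.1907]
0.36 [0.0241 0.1823]
0.36 [ 0.0368 -0.1935]
```

Call:
jog_arm --deltas '[[[0.24, -0.01, 0, 0.15], [0.24, -0.01, 0.9, 0.15], [0.24, -0.01, 1.5, 0.15], [0.24, -0.01, 1.85, 0.15], [0.24, -0.01, 1.98, 0.15], [0.24, -0.01, 1.98, 0.15]]]'

```text
t: 2.88
eef_pos: [0.4529, 0.2762, 0.108]
ee_rot: [-3.141, -0.0, -2.766]
force: [0.5, -0.0, 0.4]
width: 0.0798
gripper_force: 0.0
```

Call:
jog_arm --deltas '[[[0, 0, 0, 0], [0, 0, 0, 0], [0, 0, 0, 0], [0, 0, 0, 0], [0, 0, 0, 0], [0, 0, 0, 0]]]' --grip 10 --squeeze 5

```text
t: 3.62
eef_pos: [0.453, 0.2764, 0.1077]
ee_rot: [3.142, -0.0, -2.766]
force: [-1.2, 0.4, 0.4]
width: 0.0253
gripper_force: 0.3
```

Call:
jog_arm --deltas '[[[0, 0, 0, 0], [0, 0, 0, 0], [0, 0, 0, 0]]]'

```text
t: 4.0
eef_pos: [0.453, 0.2764, 0.1077]
ee_rot: [3.142, 0.0, -2.766]
force: [-1.6, 1.4, 0.1]
width: 0.0245
gripper_force: 5.0
```

Call:
jog_arm --deltas '[[[0.07, 0.02, 0.025, 0], [0.14, 0, 0.055, 0], [0.21, 0, 0.085, 0], [0.28, 0, 0.12, 0], [0.34, 0, 0.155, 0], [0.41, 0, 0.195, 0], [0.475, 0, 0.235, 0], [0.535, 0, 0.277, 0]]]'

```text
t: 5.0
eef_pos: [0.4229, 0.2644, 0.091]
ee_rot: [-3.142, -0.0, -2.766]
force: [0.9, 0.6, 1.0]
width: 0.0243
gripper_force: 5.0
```

Call:
jog_arm --deltas '[[[0.122, 0, 0.09, 0], [0.235, 0, 0.19, 0], [0.343, 0, 0.298, 0], [0.442, 0, 0.413, 0], [0.51, 0, 0.5, 0], [0.575, 0, 0.596, 0], [0.633, 0, 0.693, 0], [0.665, 0, 0.76, 0]]]'

```text
t: 6.0
eef_pos: [0.3855, 0.2495, 0.0451]
ee_rot: [-3.141, -0.001, -2.766]
force: [-1.3, 0.6, 1.4]
width: 0.0239
gripper_force: 5.0
```

Call:
jog_arm --deltas '[[[0, 0, 0, 0], [0, 0, 0, 0], [0, 0, 0, 0], [0, 0, 0, 0]]]' --squeeze 60

```text
t: 6.5
eef_pos: [0.3861, 0.2498, 0.0455]
ee_rot: [-3.142, -0.0, -2.766]
force: [-1.0, 0.3, -1.4]
width: 0.0233
gripper_force: 60.0
```

```bash
python3 -c "
from h import *
f=snap('side','s2'); a=f['img'][220:370,200:400,::-1]
cv2.imwrite('pics/t1.png',cv2.resize(a,None,fx=4,fy=4,interpolation=cv2.INTER_CUBIC))"
```

```text
(no output)
```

View pics/t1.png

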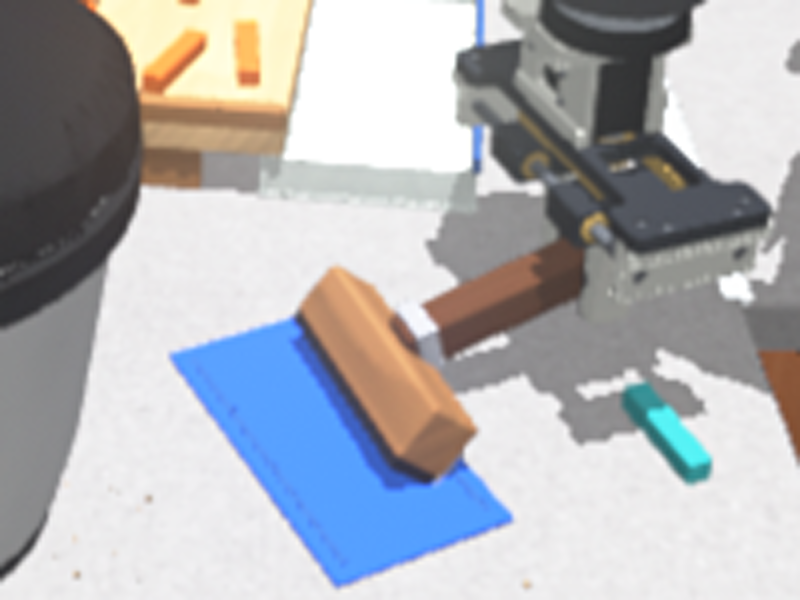

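The scraper is tipped about 43° on its front edge (blade end near (435,478) in the crop), and the handle's end is in the fingers. Next I'll lift it and plan the moves.

```bash
cat >> h.py <<'E'
def edge(x,y,z,psi,L=.115,H=.0415):
    "TCP goal for blade-edge mid at board (x,y) m, world z, board yaw psi"
    w=bw(x,y); a=psi+B[2]; return w[0]-L*np.cos(a), w[1]-L*np.sin(a), z+H, a-np.pi
def wb(p): d=np.array(p[:2])-B[:2]; c,s=np.cos(B[2]),np.sin(B[2]); return np.array([c*d[0]+s*d[1],-s*d[0]+c*d[1]])
E
python3 -c "
from h import *
f=load('s2'); p=onz(f,200+435/4,220+478/4,.005); 
a=.3756; c,s=np.cos(a),np.sin(a); d=p[:2]-np.array([.3861,.2498]); print('near blade end rel tool',c*d[0]+s*d[1],-s*d[0]+c*d[1])
f=load('scene0'); print('jar', wb(onz(f,229,146,.0)))
st=arm.get_state(); cur=(np.array(st['eef_pos']),np.array(st['ee_rot'])); print(cur,st['gripper_force'])
to(*edge(-.02,.058,.0985,.46))
cur2=(np.array(edge(-.02,.058,.0985,.46)[:3]),[3.14,0,edge(-.02,.058,.0985,.46)[3]])
to(*edge(.074,.058,.0985,.46),cur2)
"
```

```text
near blade end rel tool 0.11328494820806184 0.0610960122144106
jar [0.06340151 0.35898823]
(array([0.38608379, 0.24985392, 0.04551984]), array([-3.14156081e+00, -8.42475596e-05, -2.76619577e+00])) 59.99819219112396
delta [ 0.05 -5.17 -1.57] 0.33 q [ 1.    0.22 -0.68 -0.   -0.67 -2.2 ]
delta [-1.4 -0.7 -0. ] -0.0 q [ 1.    0.22 -0.68 -0.   -0.67 -2.2 ]
```

Call:
jog_arm --deltas '[[[0, 0, -0.3, 0], [0, 0, -0.7, 0], [0, 0, -1.1, 0], [0, 0, -1.4, 0], [0, 0, -1.6, 0], [0, 0, -1.6, 0]]]'

```text
t: 7.3
eef_pos: [0.3863, 0.2503, 0.142]
ee_rot: [3.141, 0.001, -2.766]
force: [-0.8, -0.4, -2.0]
width: 0.0235
gripper_force: 60.0
```

Call:
jog_arm --deltas '[[[0.01, -0.5, 0, 0.1], [0.02, -1.2, 0, 0.1], [0.03, -2.0, 0, 0.2], [0.04, -2.8, 0, 0.2], [0.05, -3.6, 0, 0.3], [0.05, -4.3, 0, 0.3], [0.05, -4.9, 0, 0.33], [0.05, -5.17, 0, 0.33]]]'

```text
t: 8.3
eef_pos: [0.4968, -0.0415, 0.1403]
ee_rot: [3.141, -0.002, -2.797]
force: [-1.0, -0.1, -1.9]
width: 0.0237
gripper_force: 60.0
```

Call:
jog_arm --deltas '[[[0, 0, 0, 0]]]'

```text
t: 8.43
eef_pos: [0.4967, -0.0406, 0.1405]
ee_rot: [3.141, -0.002, -2.797]
force: [-0.2, 0.8, -3.0]
width: 0.0237
gripper_force: 60.0
```

```bash
python3 -c "
from h import *
st=arm.get_state(); print(np.round(st['eef_pos'],4),np.round(st['ee_rot'],3),st['gripper_force'],st['t'])
to(*edge(.074,.058,.0985,.46)); 
f=snap('scene','c3'); g=snap('side','s3')
can=np.zeros((560,800,3),np.uint8)
can[:,:400]=cv2.resize(f['img'][90:300,220:370,::-1],(400,560),interpolation=cv2.INTER_CUBIC)
can[:,400:]=cv2.resize(g['img'][40:320,130:330,::-1],(400,560),interpolation=cv2.INTER_CUBIC); cv2.imwrite('pics/chk.png',can)
# predicted column axis pixels, blade ends
T=np.array(st['eef_pos']); print(proj(g,[T,T+[0,0,.19],T+[0,0,.25]]).round(0))
"
```

```text
[ 0.4967 -0.0406  0.1405] [ 3.141e+00 -2.000e-03 -2.797e+00] 59.99729812145233 8.425
delta [-1.41 -0.68  0.01] -0.02 q [ 0.31  0.15 -0.49 -0.   -0.94 -1.54]
[[290. 197.]
 [293. 126.]
 [294. 101.]]
```

Call:
jog_arm --deltas '[[[-0.3, -0.15, 0, 0], [-0.65, -0.32, 0, 0], [-1.0, -0.48, 0, 0], [-1.25, -0.6, 0, 0], [-1.41, -0.68, 0, 0], [-1.41, -0.68, 0, 0]]]'

```text
t: 9.28
eef_pos: [0.5906, -0.0492, 0.1412]
ee_rot: [3.141, -0.0, -2.795]
force: [0.0, -0.8, -2.1]
width: 0.0236
gripper_force: 60.0
```

```bash
python3 -c "
from h import *
st=arm.get_state(); print(np.round(st['eef_pos'],4),wb(st['eef_pos']).round(4))
to(*edge(.074,.058,.057,.46)); 
f=snap('scene','c4'); g=snap('side','s4')
can=np.zeros((560,800,3),np.uint8)
can[:,:400]=cv2.resize(f['img'][90:300,220:370,::-1],(400,560),interpolation=cv2.INTER_CUBIC)
can[:,400:]=cv2.resize(g['img'][40:320,130:330,::-1],(400,560),interpolation=cv2.INTER_CUBIC); cv2.imwrite('pics/chk.png',can)
"
```

```text
[ 0.5906 -0.0492  0.1412] [-0.0288  0.008 ]
delta [ 0.01 -0.01  0.71] -0.0 q [ 0.25  0.29 -0.29 -0.   -0.99 -1.47]
```

View pics/chk.png

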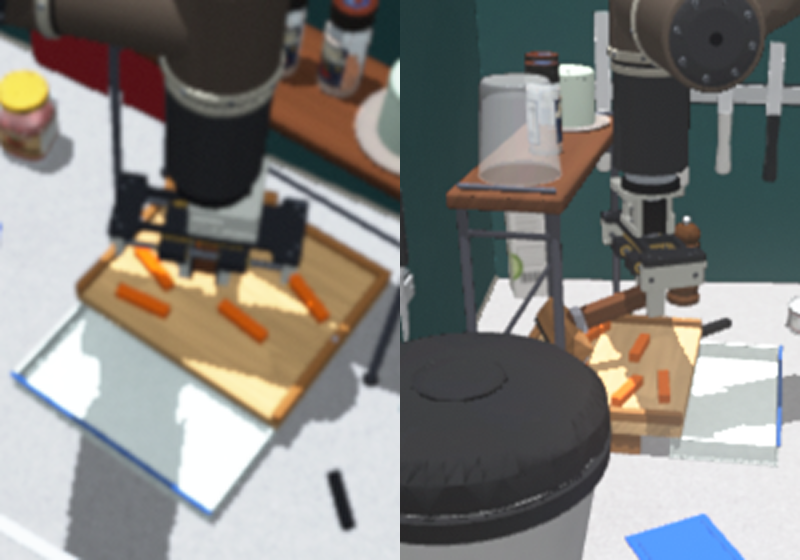

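The scene crop shows all five sticks unmoved and the gripper in front of the shelf. In the side crop the column's edge (x≈612) is clear of the shelf's front edge (x≈590 at that depth), and the block is behind the rear-left stick (597,328). I'll lower it now.

Call:
jog_arm --deltas '[[[0, 0, 0.15, 0], [0, 0, 0.3, 0], [0, 0, 0.45, 0], [0, 0, 0.55, 0], [0, 0, 0.63, 0], [0, 0, 0.68, 0], [0, 0, 0.68, 0]]]'

```text
t: 10.25
eef_pos: [0.5904, -0.0494, 0.1006]
ee_rot: [3.142, -0.0, -2.795]
force: [-0.1, 0.5, -1.5]
width: 0.0235
gripper_force: 60.0
```

Call:
jog_arm --deltas '[[[0, 0, 0.02, 0], [0, 0, 0.04, 0], [0, 0, 0.06, 0], [0, 0, 0.06, 0]]]'

```text
t: 10.75
eef_pos: [0.5904, -0.0494, 0.0971]
ee_rot: [3.142, -0.0, -2.795]
force: [-0.1, 0.1, -2.8]
width: 0.0236
gripper_force: 60.0
```

```bash
cat >> h.py <<'E'
def path(wps,z):
    for w in wps: to(*edge(w[0]/1e3,w[1]/1e3,z,w[2]))
E
python3 -c "
from h import *
path([(60,58,.4),(45,59,.3),(30,60,.2),(15,61,.1),(0,61,0),(-50,61,0),(-92,61,0)],.0565)"
```

```text
delta [ 0.21  0.21 -0.02] 0.69 q [ 0.25  0.34 -0.34 -0.   -0.89 -1.47]
delta [ 0.41  0.52 -0.02] 1.83 q [ 0.25  0.34 -0.34 -0.   -0.89 -1.47]
delta [ 0.59  0.84 -0.02] 2.98 q [ 0.25  0.34 -0.34 -0.   -0.89 -1.47]
delta [ 0.74  1.14 -0.02] 4.12 q [ 0.25  0.34 -0.34 -0.   -0.89 -1.47]
delta [ 0.89  1.43 -0.02] 5.27 q [ 0.25  0.34 -0.34 -0.   -0.89 -1.47]
delta [ 1.64  1.8  -0.02] 5.27 q [ 0.25  0.34 -0.34 -0.   -0.89 -1.47]
delta [ 2.27  2.11 -0.02] 5.27 q [ 0.25  0.34 -0.34 -0.   -0.89 -1.47]
```

Call:
jog_arm --deltas '[[[0.1, 0.1, -0.02, 0.35], [0.21, 0.21, -0.02, 0.7], [0.41, 0.52, -0.02, 1.8], [0.5, 0.68, -0.02, 2.4], [0.59, 0.84, -0.02, 3.0], [0.74, 1.14, -0.02, 4.1], [0.89, 1.43, -0.02, 5.27], [0.89, 1.43, -0.02, 5.27]]]'

```text
t: 11.75
eef_pos: [0.5106, 0.0137, 0.0987]
ee_rot: [3.141, 0.0, 3.03]
force: [0.7, 0.6, -2.9]
width: 0.0235
gripper_force: 60.0
```

```bash
cat >> h.py <<'E'
def sticks(tag,zs=.063):
    f=snap('scene',tag); im=cv2.resize(f['img'],None,fx=4,fy=4,interpolation=cv2.INTER_CUBIC); hsv=cv2.cvtColor(im,cv2.COLOR_RGB2HSV)
    mk=cv2.inRange(hsv,(4,190,120),(16,255,255)); mk[:145*4]=0;mk[300*4:]=0;mk[:,222*4-40:]=mk[:,222*4-40:];mk[:,:212*4]=0;mk[:,372*4:]=0
    for k in cv2.findContours(mk,cv2.RETR_EXTERNAL,cv2.CHAIN_APPROX_NONE)[0]:
        if cv2.contourArea(k)<200: continue
        g=np.array([wb(onz(f,*((p+.5)/4-.5),zs)) for p in k[:,0]])
        r=cv2.minAreaRect((g*1000).astype(np.float32)); print('stick',cv2.boxPoints(r).round().tolist(),np.round(r[0]), np.round(r[1]))
E
python3 -c "
from h import *
sticks('c5')
path([(-50,61,0),(-92,61,0)],.0565)"
```

```text
stick [[-28.0, -6.0], [-18.0, -72.0], [0.0, -69.0], [-10.0, -3.0]] [-14. -37.] [18. 66.]
stick [[41.0, -108.0], [57.0, -114.0], [82.0, -51.0], [65.0, -45.0]] [ 61. -79.] [67. 18.]
delta [ 0.84 -0.    0.01] 0.03 q [ 0.41  0.22 -0.52  0.   -0.84 -2.09]
delta [ 1.54 -0.    0.01] 0.03 q [ 0.41  0.22 -0.52  0.   -0.84 -2.09]
```

Call:
jog_arm --deltas '[[[0.25, 0, 0.02, 0], [0.5, 0, 0.02, 0], [0.75, 0, 0.02, 0], [1.0, 0, 0.02, 0], [1.2, 0, 0.02, 0], [1.4, 0, 0.02, 0], [1.54, 0, 0.02, 0], [1.54, 0, 0.02, 0]]]'

```text
t: 12.8
eef_pos: [0.4179, 0.0233, 0.0967]
ee_rot: [-3.141, -0.002, 3.029]
force: [0.6, -0.2, -2.3]
width: 0.0238
gripper_force: 60.0
```

```bash
python3 -c "
from h import *
sticks('c6')
sticks('c6b',.015)"
```

```text
stick [[-34.0, -14.0], [-11.0, -72.0], [-1.0, -68.0], [-24.0, -10.0]] [-17. -41.] [11. 62.]
stick [[41.0, -108.0], [57.0, -114.0], [82.0, -51.0], [66.0, -45.0]] [ 61. -79.] [67. 17.]
stick [[-9.0, 1.0], [15.0, -60.0], [25.0, -56.0], [1.0, 5.0]] [  8. -28.] [11. 65.]
stick [[69.0, -97.0], [86.0, -104.0], [112.0, -38.0], [95.0, -32.0]] [ 90. -68.] [70. 18.]
```

```bash
python3 -c "
from h import *
to(*edge(-.092,.061,.0985,0)); to(*edge(-.03,.008,.0985,.6))"
```

```text
delta [-0.01  0.   -0.72] 0.0 q [ 0.53  0.07 -0.7  -0.   -0.8  -2.21]
delta [-1.38 -1.96 -0.72] -6.87 q [ 0.53  0.07 -0.7  -0.   -0.8  -2.21]
```

Call:
jog_arm --deltas '[[[0, 0, -0.2, 0], [0, 0, -0.5, 0], [0, 0, -0.74, 0], [0, 0, -0.74, 0]]]'

```text
t: 13.4
eef_pos: [0.4204, 0.0239, 0.1429]
ee_rot: [3.14, 0.002, 3.028]
force: [-0.3, -0.3, -2.6]
width: 0.0234
gripper_force: 60.0
```

Call:
jog_arm --deltas '[[[-0.3, -0.4, 0, -1.4], [-0.6, -0.8, 0, -2.8], [-0.9, -1.2, 0, -4.2], [-1.15, -1.6, 0, -5.6], [-1.38, -1.96, 0, -6.87], [-1.38, -1.96, 0, -6.87]]]'

```text
t: 14.15
eef_pos: [0.4885, -0.104, 0.1406]
ee_rot: [3.141, -0.002, -2.656]
force: [-0.2, -0.6, -2.6]
width: 0.0233
gripper_force: 60.0
```

```bash
python3 -c "
from h import *
sticks('c7',.015)
print(); sticks('c7b',.063)
g=snap('side','s7'); hsv=cv2.cvtColor(g['img'],cv2.COLOR_RGB2HSV); mk=cv2.inRange(hsv,(4,190,120),(16,255,255)); 
for k in cv2.findContours(mk,cv2.RETR_EXTERNAL,cv2.CHAIN_APPROX_NONE)[0]:
  if cv2.contourArea(k)>15:
    m=cv2.minAreaRect(k); print('side px',np.round(m[0]),np.round(m[1]),'tray',(wb(onz(g,*m[0],.011))*1e3).round(),'board',(wb(onz(g,*m[0],.063))*1e3).round())
path([(65,8,.6)],.0985)
"
```

```text
stick [[-132.0, 44.0], [-107.0, 9.0], [-84.0, 26.0], [-109.0, 61.0]] [-108.   35.] [28. 43.]
stick [[68.0, -97.0], [86.0, -104.0], [100.0, -66.0], [83.0, -59.0]] [ 84. -81.] [41. 19.]

stick [[-152.0, 29.0], [-128.0, -5.0], [-106.0, 10.0], [-130.0, 44.0]] [-129.   20.] [26. 42.]
stick [[40.0, -107.0], [57.0, -114.0], [72.0, -75.0], [55.0, -68.0]] [ 56. -91.] [42. 18.]
stick [[64.0, -52.0], [74.0, -65.0], [83.0, -58.0], [73.0, -44.0]] [ 74. -55.] [12. 17.]
delta [-1.31 -0.9   0.02] -0.02 q [ 0.19  0.15 -0.49 -0.   -0.94 -1.27]
```

Call:
jog_arm --deltas '[[[-0.25, -0.17, 0, 0], [-0.55, -0.38, 0, 0], [-0.85, -0.58, 0, 0], [-1.1, -0.76, 0, 0], [-1.31, -0.9, 0.02, 0], [-1.31, -0.9, 0.02, 0]]]'

```text
t: 15.05
eef_pos: [0.584, -0.1134, 0.1398]
ee_rot: [3.142, -0.001, -2.655]
force: [-1.1, 0.4, -2.4]
width: 0.0233
gripper_force: 60.0
```

Call:
jog_arm --deltas '[[[0, 0, 0.15, 0], [0, 0, 0.3, 0], [0, 0, 0.45, 0], [0, 0, 0.57, 0], [0, 0, 0.65, 0], [0, 0, 0.7, 0], [0, 0, 0.7, 0]]]'

```text
t: 15.92
eef_pos: [0.583, -0.1136, 0.0982]
ee_rot: [3.142, -0.0, -2.655]
force: [0.6, 0.2, -1.9]
width: 0.0235
gripper_force: 60.0
```

```bash
python3 -c "
from h import *
st=arm.get_state(); T=np.array(st['eef_pos']); a=st['ee_rot'][2]+np.pi; m=T[:2]+.115*np.array([np.cos(a),np.sin(a)]); print('edge mid',wb(m), T[2]-.0415, a-B[2])
sticks('c8')
path([(45,8,.6),(20,8,.6),(5,8,.6)],.0565)"
```

```text
edge mid [0.06586127 0.00799657] 0.056710909774056566 0.5994375633370588
stick [[-145.0, 75.0], [-143.0, 2.0], [-112.0, 3.0], [-113.0, 76.0]] [-128.   39.] [31. 73.]
stick [[-26.0, -48.0], [-13.0, -65.0], [-4.0, -58.0], [-17.0, -41.0]] [-15. -53.] [11. 22.]
stick [[47.0, -83.0], [55.0, -104.0], [67.0, -99.0], [59.0, -78.0]] [ 57. -91.] [13. 22.]
delta [0.29 0.2  0.01] -0.01 q [ 0.14  0.34 -0.34  0.   -0.9  -1.22]
delta [0.63 0.43 0.01] -0.01 q [ 0.14  0.34 -0.34  0.   -0.9  -1.22]
delta [0.84 0.57 0.01] -0.01 q [ 0.14  0.34 -0.34  0.   -0.9  -1.22]
```

Call:
jog_arm --deltas '[[[0.15, 0.1, 0.01, 0], [0.3, 0.2, 0.01, 0], [0.47, 0.31, 0.01, 0], [0.63, 0.43, 0.01, 0], [0.77, 0.52, 0.01, 0], [0.9, 0.61, 0.01, 0], [0.9, 0.61, 0.01, 0]]]'

```text
t: 16.85
eef_pos: [0.5175, -0.1064, 0.0979]
ee_rot: [3.142, 0.0, -2.655]
force: [-0.0, 0.0, -2.7]
width: 0.0237
gripper_force: 60.0
```

```bash
python3 -c "
from h import *
st=arm.get_state(); T=np.array(st['eef_pos']); a=st['ee_rot'][2]+np.pi; m=T[:2]+.115*np.array([np.cos(a),np.sin(a)]); print('edge mid',wb(m), T[2]-.0415, a-B[2])
sticks('c9')
to(*edge(wb(m)[0],.008,.0985,.6))
g=snap('side','s9'); hsv=cv2.cvtColor(g['img'],cv2.COLOR_RGB2HSV); mk=cv2.inRange(hsv,(3,170,110),(18,255,255)); 
for k in cv2.findContours(mk,cv2.RETR_EXTERNAL,cv2.CHAIN_APPROX_NONE)[0]:
  if cv2.contourArea(k)>12:
    m=cv2.minAreaRect(k); print('side px',np.round(m[0]),np.round(m[1]),'tray',(wb(onz(g,*m[0],.011))*1e3).round(),'board',(wb(onz(g,*m[0],.063))*1e3).round())
"
```

```text
edge mid [2.14650738e-05 7.80820612e-03] 0.05639043956521112 0.5995964176364481
stick [[-125.0, 23.0], [-122.0, 2.0], [-110.0, 4.0], [-113.0, 25.0]] [-117.   13.] [12. 21.]
stick [[-145.0, 16.0], [-117.0, 14.0], [-112.0, 88.0], [-140.0, 89.0]] [-128.   52.] [74. 28.]
stick [[43.0, -104.0], [53.0, -118.0], [67.0, -107.0], [56.0, -94.0]] [  55. -106.] [17. 17.]
delta [ 0.01  0.01 -0.7 ] -0.0 q [ 0.17  0.24 -0.48  0.   -0.85 -1.25]
side px [276. 248.] [13.  3.] tray [-96.  51.] board [-103.  139.]
```

```bash
python3 -c "
from h import *
path([(-30,70,0)],.0985)"
```

```text
delta [-0.49  2.23 -0.7 ] 6.87 q [ 0.17  0.24 -0.48  0.   -0.85 -1.25]
```

Call:
jog_arm --deltas '[[[0, 0, -0.25, 0], [0, 0, -0.5, 0], [0, 0, -0.7, 0], [0, 0, -0.7, 0]]]'

```text
t: 17.45
eef_pos: [0.5191, -0.1064, 0.1413]
ee_rot: [-3.141, 0.003, -2.655]
force: [0.7, 0.1, -2.2]
width: 0.0238
gripper_force: 60.0
```

Call:
jog_arm --deltas '[[[-0.1, 0.4, 0, 1.3], [-0.2, 0.85, 0, 2.6], [-0.3, 1.3, 0, 4.0], [-0.4, 1.75, 0, 5.4], [-0.49, 2.23, 0, 6.87], [-0.49, 2.23, 0, 6.87]]]'

```text
t: 18.2
eef_pos: [0.481, 0.0268, 0.1396]
ee_rot: [3.141, -0.0, 3.029]
force: [0.2, 0.2, -2.1]
width: 0.0236
gripper_force: 60.0
```

```bash
python3 -c "
from h import *
sticks('c10')
path([(10,-50,0),(80,-61,0)],.0985)"
```

```text
stick [[-145.0, 4.0], [-111.0, 2.0], [-106.0, 101.0], [-140.0, 103.0]] [-126.   53.] [99. 34.]
stick [[-31.0, -9.0], [-17.0, -72.0], [0.0, -69.0], [-13.0, -5.0]] [-15. -39.] [18. 65.]
stick [[20.0, -63.0], [50.0, -118.0], [68.0, -109.0], [38.0, -53.0]] [ 44. -86.] [20. 63.]
delta [-0.68 -2.01 -0.01] 0.03 q [ 0.46  0.12 -0.52 -0.   -0.93 -2.14]
delta [-1.84 -2.2  -0.01] 0.03 q [ 0.46  0.12 -0.52 -0.   -0.93 -2.14]
```

Call:
jog_arm --deltas '[[[-0.3, -0.5, 0, 0], [-0.5, -1.0, 0, 0], [-0.7, -1.6, 0, 0], [-1.0, -2.1, 0, 0], [-1.4, -2.2, 0, 0], [-1.7, -2.22, 0, 0], [-1.9, -2.22, 0, 0], [-1.9, -2.22, 0, 0]]]'

```text
t: 19.25
eef_pos: [0.58, -0.1201, 0.1391]
ee_rot: [-3.141, -0.001, 3.028]
force: [-1.0, -0.4, -2.8]
width: 0.0235
gripper_force: 60.0
```

Call:
jog_arm --deltas '[[[0, 0, 0.15, 0], [0, 0, 0.3, 0], [0, 0, 0.45, 0], [0, 0, 0.57, 0], [0, 0, 0.65, 0], [0, 0, 0.7, 0], [0, 0, 0.7, 0]]]'

```text
t: 20.12
eef_pos: [0.5805, -0.119, 0.0977]
ee_rot: [3.141, 0.001, 3.029]
force: [0.4, 4.9, -2.0]
width: 0.0233
gripper_force: 60.1
```

```bash
python3 -c "
from h import *
st=arm.get_state(); T=np.array(st['eef_pos']); a=st['ee_rot'][2]+np.pi; m=T[:2]+.115*np.array([np.cos(a),np.sin(a)]); print('edge mid',wb(m), T[2]-.0415, a-B[2])
path([(0,-62,0),(-92,-62,0)],.0562)"
```

```text
edge mid [ 0.08402543 -0.06240791] 0.0561832129202695 6.28403091995327
delta [ 1.4   0.01 -0.  ] 0.01 q [ 0.13  0.34 -0.34 -0.   -0.89 -1.81]
delta [ 2.93  0.01 -0.  ] 0.01 q [ 0.13  0.34 -0.34 -0.   -0.89 -1.81]
```

The block's right end is touching the side lip (5 N), so I'll shift 6 mm left while scraping.

Call:
jog_arm --deltas '[[[0, 0.1, 0, 0], [0.15, 0.1, 0, 0], [0.35, 0.1, 0, 0], [0.6, 0.1, 0, 0], [0.85, 0.1, 0, 0], [1.1, 0.1, 0, 0], [1.35, 0.1, 0, 0], [1.6, 0.1, 0, 0]]]'

```text
t: 21.12
eef_pos: [0.4842, -0.1028, 0.0979]
ee_rot: [3.142, 0.0, 3.029]
force: [-0.2, -0.8, -1.3]
width: 0.0237
gripper_force: 60.0
```

Call:
jog_arm --deltas '[[[0.25, 0, 0, 0], [0.5, 0, 0, 0], [0.75, 0, 0, 0], [1.0, 0, 0, 0], [1.2, 0, 0, 0], [1.35, 0, 0, 0], [1.35, 0, 0, 0], [1.35, 0, 0, 0]]]'

```text
t: 22.12
eef_pos: [0.4051, -0.0937, 0.0978]
ee_rot: [-3.142, 0.0, 3.029]
force: [-0.5, 0.5, -2.7]
width: 0.0239
gripper_force: 60.0
```

Call:
jog_arm --deltas '[[[0, 0, -0.25, 0], [0, 0, -0.55, 0], [0, 0, -0.8, 0], [0, 0, -0.8, 0]]]'

```text
t: 22.62
eef_pos: [0.4058, -0.0936, 0.1465]
ee_rot: [3.141, 0.002, 3.028]
force: [0.1, -0.9, -2.1]
width: 0.0233
gripper_force: 60.0
```

```bash
python3 -c "
from h import *
sticks('c11',.015); print(wb(arm.get_state()['eef_pos']))
# place goal: edge on mat
def emat(z): 
  a=S[2]; p=S[:2]-.018*np.array([np.cos(a),np.sin(a)]); return p[0]-.115*np.cos(a),p[1]-.115*np.sin(a),z+.0415,a-np.pi
to(*emat(.1))"
```

```text
stick [[-127.0, 73.0], [-116.0, 68.0], [-104.0, 99.0], [-114.0, 103.0]] [-115.   86.] [33. 11.]
[-0.20813061 -0.05709861]
delta [0.97 5.65 0.07] -5.63 q [ 0.25 -0.01 -0.65 -0.   -0.93 -1.94]
```

Call:
jog_arm --deltas '[[[0, 0.5, 0, -0.5], [0, 1.2, 0, -1.2], [0.1, 2.0, 0, -2.0], [0.2, 2.8, 0, -2.8], [0.4, 3.6, 0, -3.6], [0.6, 4.4, 0, -4.5], [0.8, 5.1, 0, -5.2], [0.97, 5.65, 0, -5.63]]]'

```text
t: 23.68
eef_pos: [0.3844, 0.2512, 0.1447]
ee_rot: [-3.141, -0.001, -2.761]
force: [0.4, 0.7, -2.7]
width: 0.0238
gripper_force: 60.0
```

```bash
python3 -c "
from h import *
def emat(z): 
  a=S[2]; p=S[:2]-.018*np.array([np.cos(a),np.sin(a)]); return p[0]-.115*np.cos(a),p[1]-.115*np.sin(a),z+.0415,a-np.pi
to(*emat(.008))
sticks('c12',.015); print(); sticks('c13',.063)
f=load('c13'); im=cv2.resize(f['img'],None,fx=2,fy=2); h=cv2.cvtColor(im,cv2.COLOR_RGB2HSV); mk=cv2.inRange(h,(3,150,100),(19,255,255)); print([(cv2.contourArea(k)/4,(np.array(cv2.minAreaRect(k)[0])/2).round()) for k in cv2.findContours(mk[280:600,430:744],0,2)[0] if cv2.contourArea(k)>30])"
```

```text
delta [-0.01 -0.03  1.59] 0.03 q [ 1.01  0.08 -0.56 -0.   -0.93 -2.2 ]
stick [[-134.0, -47.0], [-133.0, -107.0], [-124.0, -107.0], [-125.0, -47.0]] [-129.  -77.] [10. 60.]
stick [[-124.0, -63.0], [-103.0, -63.0], [-103.0, 5.0], [-124.0, 5.0]] [-114.  -29.] [68. 21.]
stick [[-124.0, 132.0], [-124.0, 17.0], [-89.0, 17.0], [-90.0, 132.0]] [-107.   75.] [ 34. 115.]

stick [[-153.0, -60.0], [-152.0, -117.0], [-144.0, -117.0], [-144.0, -60.0]] [-148.  -88.] [ 9. 58.]
stick [[-148.0, -12.0], [-143.0, -74.0], [-123.0, -73.0], [-128.0, -10.0]] [-135.  -42.] [20. 63.]
stick [[-144.0, 112.0], [-143.0, 2.0], [-111.0, 2.0], [-111.0, 112.0]] [-127.   57.] [ 33. 110.]
[(141.125, array([ 78., 105.])), (75.5, array([119.,  93.])), (206.0, array([48., 81.])), (45.625, array([46., 46.])), (130.125, array([120.,  37.])), (39.375, array([71., 20.])), (166.75, array([139.,   7.]))]
```

All sticks are off the board: two clusters on the right and one larger cluster on the left, which should hold three. I'll check that cluster numerically with a rectified patch before placing the scraper.

```bash
python3 -c "
from h import *
def rect(f,z,xs,ys):
  P=np.array([[*bw(x/1e3,y/1e3),z] for x in xs for y in ys]); q=proj(f,P).astype(np.float32).reshape(len(xs),len(ys),2)
  im=cv2.remap(f['img'],q[...,0],q[...,1],cv2.INTER_CUBIC); h=cv2.cvtColor(im,cv2.COLOR_RGB2HSV); return im,h
for n,z in (('scene',.015),('side',.015)):
  f=snap(n,n+'14'); xs=np.arange(-70,-165,-4); ys=np.arange(135,-125,-3)
  im,h=rect(f,z,xs,ys); print(n)
  for i,x in enumerate(xs): print('%5d '%x+''.join(('%x'%min(15,h[i,j,2]//16) if h[i,j,1]>110 and 2<h[i,j,0]<20 else '.') for j in range(len(ys))))
"
```

```text
scene
  -70 .....................................................................................c9
  -74 aaaaaaaaaaaaaaaaaaaaaaa..aa99a9999999999.999999999998989998888888888888888.8.8.8..8...7
  -78 .......................................................................................
  -82 .......................................................................................
  -86 ..d..............................e..dee................................................
  -90 befffe............effffffffffffffffffffe...............................................
  -94 cffffffe..........fffffffffffffffffffffe...............................................
  -98 cfffffffff........fffffffffffffffffffffeb..............................................
 -102 ..efffffffff.......fffffffffeeeeeeeeeddc...ffffffffffffffffffff........................
 -106 .......fffffff.....eeeeeeddddddddd.........fffffffffffffffffffffd......................
 -110 .........fffffffedeeffffffffffffff.........fffffffffffffffffffffc......................
 -114 ............fffedccceffffffffffffff..........dddddddee
[... 2722 characters left out ...]
..........................................
 -138 cccddddddddddeeeffeed..................................................................
 -142 cddddddddddeeefeeedd...................................................................
 -146 dddddddddeeffeedddd....................................................................
 -150 ddddddeeefeeeddd.......................................................................
 -154 ddddeeefeedddd.........................................................................
 -158 deefffeeeddd...........................................................................
 -162 efffedbaa..............................................................................
```

The rectified patch shows all five sticks in the tray: two on the right and three on the left, one of them leaning on the left wall with its raised end at only about z 0.03. Now I'll set the blade on the mat and tip the scraper back upright with a loose grip.

Call:
jog_arm --deltas '[[[0, -0.02, 0.4, 0], [0, -0.02, 0.8, 0], [0, -0.02, 1.2, 0], [0, -0.02, 1.45, 0], [0, -0.02, 1.58, 0], [0, -0.02, 1.64, 0], [0, -0.02, 1.65, 0], [0, -0.02, 1.65, 0]]]'

```text
t: 24.88
eef_pos: [0.3858, 0.2488, 0.0472]
ee_rot: [3.141, 0.001, -2.763]
force: [1.3, -0.0, -2.1]
width: 0.0231
gripper_force: 60.0
```

Call:
jog_arm --deltas '[[[0, 0, 0, 0], [0, 0, 0, 0], [0, 0, 0, 0], [0, 0, 0, 0]]]' --squeeze 4

```text
t: 25.38
eef_pos: [0.3857, 0.2488, 0.0469]
ee_rot: [3.141, 0.0, -2.763]
force: [-0.7, 0.9, 0.7]
width: 0.0239
gripper_force: 4.0
```

Call:
jog_arm --deltas '[[[-0.045, 0, -0.07, 0], [-0.095, 0, -0.15, 0], [-0.16, 0, -0.24, 0], [-0.227, 0, -0.33, 0], [-0.325, 0, -0.445, 0], [-0.433, 0, -0.55, 0], [-0.547, 0, -0.65, 0], [-0.668, 0, -0.74, 0]]]'

```text
t: 26.38
eef_pos: [0.4233, 0.2635, 0.0916]
ee_rot: [3.142, 0.0, -2.763]
force: [-0.7, 0.5, 0.1]
width: 0.0241
gripper_force: 4.0
```

Call:
jog_arm --deltas '[[[-0.06, 0, -0.04, 0], [-0.13, 0, -0.08, 0], [-0.2, 0, -0.12, 0], [-0.27, 0, -0.16, 0], [-0.34, 0, -0.195, 0], [-0.41, 0, -0.23, 0], [-0.48, 0, -0.255, 0], [-0.535, 0, -0.275, 0]]]'

```text
t: 27.38
eef_pos: [0.4526, 0.2751, 0.1079]
ee_rot: [-3.141, -0.0, -2.763]
force: [-4.6, 1.0, 4.2]
width: 0.0241
gripper_force: 4.0
```

Call:
jog_arm --deltas '[[[0, 0, 0, 0], [0, 0, 0.02, 0], [0, 0, 0.02, 0]]]'

```text
t: 27.75
eef_pos: [0.4524, 0.2751, 0.1064]
ee_rot: [-3.142, -0.0, -2.763]
force: [-2.6, -0.8, 3.0]
width: 0.024
gripper_force: 4.0
```

```bash
python3 -c "
from h import *
print(arm.get_state()['eef_pos']); g=snap('side','s20'); f=load('side0')
d=np.abs(g['img'].astype(int)-f['img'].astype(int)).sum(2)>60
print('diff block area', d[285:345,268:312].mean())
h=cv2.cvtColor(g['img'],cv2.COLOR_RGB2HSV); h0=cv2.cvtColor(f['img'],cv2.COLOR_RGB2HSV)
for a in (h0,h):
  m=cv2.inRange(a,(5,90,90),(20,230,255))[280:350,260:320]; k=max(cv2.findContours(m,0,2)[0],key=cv2.contourArea); r=cv2.minAreaRect(k); print(np.round(r[0],1)+[260,280],np.round(r[1],1),round(r[2],1))"
```

```text
[0.45242876 0.27505943 0.10638476]
diff block area 0.3553030303030303
[289.6 315.7] [56.3 20.5] 64.0
[296.8 311.4] [55.1 36.6] 66.6
```

```bash
python3 -c "
from h import *
for n in ('side0','s20'):
  h=cv2.cvtColor(load(n)['img'],cv2.COLOR_RGB2HSV); print(n)
  for y in range(262,352,3):
    print(y,''.join('o' if (5<=a[0]<=20 and a[1]>90 and a[2]>165) else 'b' if (5<=a[0]<=20 and a[1]>90) else 'M' if (100<a[0]<125 and a[1]>120) else 'd' if a[2]<90 else '.' for a in h[y,240:330:1]))
"
```

```text
side0
262 bbbbbbbbbb.....................................................................M..........
265 bbbbbbbbbb..................................................................bbbb..........
268 ..................................................................................b.......
271 ..........................................................................................
274 ..........................................................................................
277 ..........................................................................................
280 ..........................................................................................
283 ..........................................................................................
286 ..........................................................................................
289 ..........................................................................................
292 .......................................oooo...............................................
295 ..............................ooooooooooooooo
[... 3909 characters left out ...]
oooooooooobbb......................
331 ...................MMMMMMMMMMMMMMMMMMMMMMMMMMM........bbbbbbbbbbbbbbb.MMM.................
334 .....................MMMMMMMMMMMMMMMMMMMMMMMMMMM......bbbbbbbbbbbbbb..MMMMM...............
337 .......................MMMMMMMMMMMMMMMMMMMMMMMMMMM.....bbbbbbbbbbbbb..MMMMMMM.............
340 .........................MMMMMMMMMMMMMMMMMMMMMMMMMMM.bbbb.....ddddMMMMMMMMMMMMMMM.........
343 ...........................MMMMMMMMMMMMMMMMMMMMMMMMMMMM.MMMMMMMMMMMMMMMMMMMMMMMMMMM.......
346 ..............................MMMMMMMMMMMMMMMMMMMMMMMMMMMMMMMMMMMMMMMMMMMMMMMMMMMMMMM.....
349 ................................MMMMMMMMMMMMMMMMMMMMMMMMMMMMMMMMMMMMMMMMMMMMMMMMMMMMMMMM..
```

The silhouette matches the starting one, so the scraper is standing flat on its foot. I'll release it and back off.

Call:
jog_arm --deltas '[[[0, 0, 0, 0], [0, 0, 0, 0], [0, 0, 0, 0], [0, 0, 0, 0], [0, 0, 0, 0], [0, 0, 0, 0]]]' --grip 80

```text
t: 28.55
eef_pos: [0.4526, 0.2752, 0.1064]
ee_rot: [-3.142, 0.0, -2.763]
force: [-0.1, -0.0, -0.1]
width: 0.0773
gripper_force: 0.0
```

Call:
jog_arm --deltas '[[[0, 0, -0.3, 0], [0, 0, -0.8, 0], [0, 0, -1.4, 0], [0, 0, -2.0, 0], [0, 0, -2.2, 0], [0, 0, -2.2, 0], [0, 0, -2.2, 0]]]'

```text
t: 29.42
eef_pos: [0.452, 0.2748, 0.2371]
ee_rot: [-3.141, -0.002, -2.764]
force: [-0.7, -0.2, -0.9]
width: 0.0801
gripper_force: 0.0
```

```bash
python3 -c "
from h import *
h=cv2.cvtColor(snap('side','s21')['img'],cv2.COLOR_RGB2HSV)
for y in range(262,349,5):
    print(y,''.join('o' if (5<=a[0]<=20 and a[1]>90 and a[2]>165) else 'b' if (5<=a[0]<=20 and a[1]>90) else 'M' if (100<a[0]<125 and a[1]>120) else 'd' if a[2]<90 else '.' for a in h[y,240:330:1]))
sticks('c22',.015)"
```

```text
262 bbbbbbbbbb................................................................................
267 ..........................................................................................
272 ..................................................................................d.......
277 ................................................................bb........d..ddd..........
282 ............................................................bbbbbbb...ddd.ddd.............
287 ........................................................bbbbbbb.......ddd.................
292 ..................................ooooooooooo........b....b...............................
297 ...............................booooooooooooo...bb........................................
302 ........................MMMMMM....boooooooo...............................................
307 .......MMMMMMMMMMMMMMMMMMMMMMMM.......oooooob.............................................
312 .....MMMMMMMMMMMMMMMMMMMMMMMMMMMMM.......boooooooooooooooooo..............................
317 .........MMMMMMMMMMMMMMMMMMMMMMMMMMMM.......booooooooooooooooooo..........................
322 ............MMMMMMMMMMMMMMMMMMMMMMMMMMMM........ooooooooooooooooooo.......................
327 ................MMMMMMMMMMMMMMMMMMMMMMMMMMM........booooooooooooooooo.....................
332 ...................MMMMMMMMMMMMMMMMMMMMMMMMMMMM.......bbbbbbbbbbbbbbb.MMM.................
337 .......................MMMMMMMMMMMMMMMMMMMMMMMMMMM.....bbbbbbbbbbbbb..MMMMMMM.............
342 ...........................MMMMMMMMMMMMMMMMMMMMMMMMMM.dddd.MMMMMMMMMMMMMMMMMMMMMMM........
347 ..............................MMMMMMMMMMMMMMMMMMMMMMMMMMMMMMMMMMMMMMMMMMMMMMMMMMMMMMMMM...
stick [[-152.0, -99.0], [-126.0, -109.0], [-85.0, -2.0], [-111.0, 8.0]] [-119.  -51.] [114.  28.]
stick [[-124.0, 132.0], [-124.0, 17.0], [-89.0, 17.0], [-90.0, 132.0]] [-107.   75.] [ 34. 115.]
```

The scraper is standing and released, and the sticks are at rest in the tray. I'm handing the job in.

```bash
python3 -c "
from station import arm
print(arm.job_done())"
```

```text
the job is handed in; nothing more can be done
None
```

I handed the job in at about 29.5 s: my last camera measurements show all five carrot sticks at rest in the white tray and the scraper upright and released on the blue mat. The hand-in gave no pass/fail result.

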